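Fit the shorting link to a power-module test fixture

ROBOT

A 7-joint arm with a two-finger parallel gripper is mounted at the origin on the work surface. World frame = base frame: x ahead of the robot, y to its left, z up, the work surface at z = 0. Lengths are in m, angles in rad, forces in N, time in s.
With the tool pointing down it reaches from about 0.35 to 0.9 m from the base axis. Payload 8.1 kg.
Tool frame: the origin (TCP) lies at the very end of the fingers, on their centre line; the grasp point (between the pads) lies 19 mm behind it (arm.tcp_to_grasp is the z of the grasp point in the tool frame, in m); z points along the fingers, y is the line along which they close (so a half turn about z gives the same grasp; the last joint's range is limited). The gripper opens to 92 mm and grips with 3 to 60 N. Pads are 19 mm wide; open, the fingers measure 130 mm over their backs; the gripper's body (75 mm by 190 mm) begins 47 mm behind the grasp point.
Start: joints at [1.168, 0.434, 0.025, 1.573, -0.012, 1.134, -0.075], TCP at [0.185, -0.597, 0.227] pointing down, gripper open.
Joint ranges: [-2.62, 2.62], [-0.44, 2.09], [-1.27, 1.32], [0.08, 2.57], [-1.32, 4.46], [0.12, 2], [-2.74, 2.74]. Speed limits (rad/s): [2.22, 2.22, 3.01, 3.01, 3.14, 3.14, 3.14].

INTERFACE

Orientations are given as a rotation vector (axis times angle).
In Python, from cell import readout, vision, sign_off, arm gives the robot as it stands. The module is installed in compiled form; this text tells all that it offers.
- The arm moves only by the shell command python3 -m creep 'ROWS' [FORCE]. ROWS is JSON, a list of rows, each a list of 5 numbers: the shift along the tool's x, y, z in units of 4 cm (1.0 is 4 cm), then the turn about the tool's z in units of 4 degrees (1.0 is 4 degrees), then the opening, from 0 (shut) to 1 (fully open). A call has 1 to 12 rows; each row shifts and turns the commanded pose from where the row before left it, along the tool's axes as they then stand; what a row does not reach is not made up. A row lasts 1/8 s, in which the tool goes at most 62.5 mm and 10.7 degrees, less where a joint would pass 70% of its speed; a pose out of reach is approached as far as the arm can. A call with a number of a shift or a turn outside -1 to 1 is refused whole. A call with a gripper value outside its range is refused whole. The fingers move at their own pace and stop on an object; FORCE is the grip in N (left out, the last holds). Time passes only in rows, so rows that do not move let the fingers close. It gives the time, the measured TCP pose, the force, the opening and the grip force at its end, in the units of the state.
- readout.observe(): the state, without advancing time (a new reading comes with each control period).
- vision.get_image(name): name is "scene" or "top" or "wrist"; returns a dict with "pixels" (420x560x3 uint8, blue, green, red), "z_map" (420x560 float32, m along the optical axis (not along the pixel's ray), 0 where there is no reading), "camera_matrix" (3x3 intrinsics, pixels), "position" and "rotation" of the camera in the world. Camera axes: x right, y up, looking along -z (the intrinsics and any distortion apply to the point x, -y, -z); pixel columns grow to the right and rows downward; lengths in m; the calibration is good to about 2 mm. A picture is of the moment at which its call begins.
- sign_off(): hands the job in; it is judged then, once.
The state is a dict: "clock": time; "joints": joint angles; "dq": joint speeds; "joint_efforts": joint torques, N m; "position": TCP position; "ee_rot": TCP orientation; "force": force on the tool from outside, world axes, zero at the start; "ft_torque": the same for the moment, N m; "width": opening from 0.0 (shut) to 1.0 (fully open); "gripper_force": force on a finger pad.
Only numpy, scipy, OpenCV 4.12 (cv2) and the standard library are available. Lean on these libraries where they do the work, as an engineer would, in place of code of your own. Each camera call takes 0.05 s, during which the arm holds its last target. There are 200 camera calls.

TASK

Make the test fixture safe: pick up the copper shorting link by its red grip, tilt it so that its oblong eye goes over the brass stud's wide head with the tip caught under the head, lay it level on the grey block and slide it tip-first fully home, so that it holds the green interlock button down and can no longer lift off. Work gently, feeling for the stud rather than forcing it; let go of the link at the end, and leave the other things on the bench where they are.

Things in the scene. Friction and masses are not known exactly. Their poses are not given: they have to be found in the camera images.
- link: Loose shorting link, a flat copper bar 4 mm thick, 48 mm wide (y), about 0.22 kg, lying flat on the bench, x from -105 to +18.5 mm. Origin: centre of its oblong eye, on the underside; x points to the tip, z up. The eye is a rectangular through opening, 21 mm along x (-10.5 to +10.5) and 32 mm along y.
- grip (a point): Where to pinch the link's red upright grip from above, closing across its y: link x = -70, y = 0, z = 30 mm. The grip is 40 mm long (x), 10 mm thick (y) and stands from z = 4 to 44 mm above the bar's underside.
- tip_bar (a point): Middle of the link's tip bar, the 8 mm wide strip that closes the eye at the tip (link x from 10.5 to 18.5 mm, z 0 to 4). This strip goes under the stud's head first.
- fixture: Fixed fixture on a black base 220 x 215 x 12 mm. Origin at bench level under the stud's nominal axis, z up. The link ends with its x along the fixture's x, grip end on the tail rest at -x. A level eye (21 mm) cannot pass the head (26 mm); tilted about y 0.45 to 0.55 rad, grip high, tip resting on the stud block beyond the head, its tip bar fits under the head and its other edge clears the top.
- stud_nominal (a point): Top of the grey stud block (40 mm above the bench, 60 mm wide, x -32 to +62 mm) at the stud's nominal axis. The brass stud is upright: neck 10 mm diameter, round head 26 mm diameter, underside 9 mm and top 12 mm above the block. Block, stud and button are clamped up to 18 mm either way along fixture x from nominal; this is not reported: feel for the neck or look.
- tail_rest (a point): Middle of the top of the grey tail rest, 40 mm above the bench, 55 mm (x) by 64 mm. Drawn back to -x until the tip bar meets the neck, the link can be laid level on rest and block, 3 mm spare at the head's rim. Home is then some 11 mm forward (+x): the eye's other edge is stopped by the neck, under the head, the link's origin 5.5 mm ahead of the stud's axis.
- module (a point): Top of the metal module on the green board beside the stud, 48 mm above the bench: keep clear. The board covers fixture y from -152 to -57 and x from -123 to +53 mm, the module and its copper base 90 x 50 mm of it.
- stud (a joint): How far the brass stud is pushed aside on its sprung mount along fixture x, in metres: 0 at rest, positive towards +x. Stiff spring, 8 N per mm, so 4 N moves it 0.5 mm. More than 2.5 mm either way (20 N) damages the mount.
- interlock (a joint): Green domed interlock button in the top of the stud block, 20 mm ahead (+x) of the stud's axis, standing 2 mm proud. 0 = up; grows in metres as it is pressed; the link's tip bar lying level over it presses it about 2 mm. It springs up softly (under 1 N).
- screwdriver: Bystander: screwdriver, 150 mm long, lying on the bench.
- probe_pod: Bystander: black probe pod, 105 x 36 x 24 mm, lying on the bench.
- heatsink: Bystander: finned aluminium heat sink, 45 x 45 x 22 mm, on the bench.
There are look-alikes about, which are no part of the job. Of the things like the link, leave any that is purple, turquoise or white; of the rest the smaller one is meant.

How it is judged:
By the outcome, as a careful person would: the job done as asked, in the order asked, and still so for the second after the job is handed in, with the robot touching nothing.
It also fails if it takes over 53 s, if anything falls off the work surface, if the arm or the gripper's body presses on something with over 40 N, if the wrist force passes 120 N, or if a joint passes its speed limit or range.

## Working session

There is one attempt and no reset: what is moved stays moved. The work goes in short steps, Python scripts to look and compute and a shell command to move; the robot and the scene stay as the last step left them, time stands still between calls to the robot, and variables do not carry over. Pictures are saved under pics/ and viewed, at most 10 in all, crops included, and the job is handed in when it is done.

```bash
mkdir -p pics
cat > h.py <<'E'
import numpy as np,cv2
from cell import readout,vision,arm
def grab(n,f=None):
    d=vision.get_image(n)
    if f: cv2.imwrite('pics/'+f,d['pixels'])
    np.savez('%s.npz'%n,**d)
    return d
def load(n): return dict(np.load('%s.npz'%n))
def pts(d,u,v,z=None):
    "depth point for pixels u,v"
    K=d['camera_matrix'];u=np.asarray(u);v=np.asarray(v)
    zz=d['z_map'][v.astype(int),u.astype(int)] if z is None else z
    c=np.stack([(u-K[0,2])/K[0,0]*zz,-(v-K[1,2])/K[1,1]*zz,-zz*np.ones(u.shape)],-1)
    return c@d['rotation'].T+d['position']
def ray(d,u,v,h):
    "cast on plane z=h"
    a=pts(d,u,v,1.0)-d['position']
    return d['position']+a*((h-d['position'][2])/a[...,2])[...,None]
def st():
    s=readout.observe()
    print({k:np.round(s[k],4).tolist() for k in('clock','position','ee_rot','force','ft_torque','width','gripper_force','joints')})
    return s
E
python3 - <<'E'
from h import *
st()
for n in('scene','top'):
    d=grab(n,n+'0.png');print(n,d['position'],d['rotation'].round(3).tolist(),d['camera_matrix'].tolist())
E
```

```text
{'clock': 0.0, 'position': [0.1844, -0.5967, 0.226], 'ee_rot': [-3.1049, -0.4688, 0.0006], 'force': [0.5088, 0.7978, -0.0966], 'ft_torque': [0.0191, -0.0149, -0.0485], 'width': 0.9992, 'gripper_force': 0.0, 'joints': [1.1684, 0.4352, 0.025, 1.5741, -0.0116, 1.134, -0.0751]}
scene [ 1.30561696 -0.5036379   1.08188397] [0.646, 0.396, 1.026] [[543.3810972824506, 0.0, 288.8480928197491], [0.0, 543.3810972824506, 210.11212505680516], [0.0, 0.0, 1.0]]
top [ 0.34336229 -0.11173965  0.97603555] [0.17, -0.175, -1.619] [[420.62784738547106, 0.0, 279.3042089294795], [0.0, 420.62784738547106, 208.82098734821398], [0.0, 0.0, 1.0]]
```

```bash
python3 - <<'E'
s=open('h.py').read().replace("@d['rotation'].T","@cv2.Rodrigues(np.float64(d['rotation']))[0].T")
open('h.py','w').write(s)
E
python3 -c "
from h import *
d=load('top');print(list(d),ray(d,np.array([280.]),np.array([210.]),0))
a=cv2.imread('pics/top0.png');b=cv2.imread('pics/scene0.png')
"
```

```text
['pixels', 'z_map', 'camera_matrix', 'position', 'rotation'] [[ 0.55664857 -0.12214752  0.        ]]
```

View pics/top0.png

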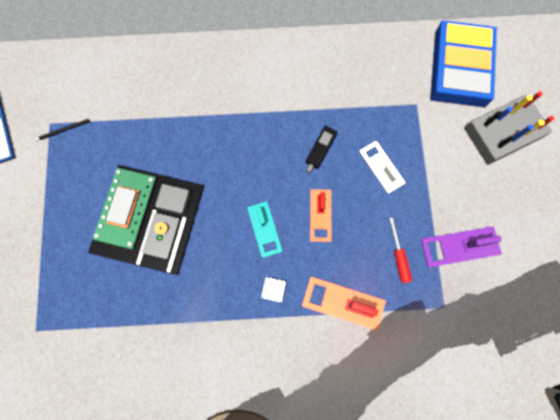

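View pics/scene0.png

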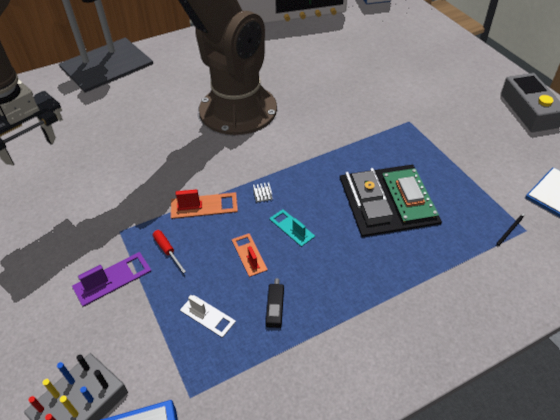

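```bash
cat > m.py <<'E'
from h import *
d=load('top');im=d['pixels'];hsv=cv2.cvtColor(im,cv2.COLOR_BGR2HSV)
def show(name,lo,hi,roi,h,amin=15):
    m=cv2.inRange(hsv,lo,hi);k=np.zeros_like(m);x,y,w,hh=roi;k[y:y+hh,x:x+w]=m[y:y+hh,x:x+w]
    cs,hier=cv2.findContours(k,cv2.RETR_CCOMP,cv2.CHAIN_APPROX_NONE)
    for c,g in zip(cs,hier[0]):
        if cv2.contourArea(c)<amin: continue
        p=ray(d,c[:,0,0].astype(float),c[:,0,1].astype(float),h)
        M=cv2.moments(c);u,v=M['m10']/M['m00'],M['m01']/M['m00']
        r=cv2.minAreaRect(np.float32(p[:,:2]*1000))
        print(name,'hole' if g[3]>=0 else 'out','px',round(u),round(v),'hsv',hsv[int(v),int(u)],'rect',np.round(r[0],1),np.round(r[1],1),round(r[2],1),'depth z',pts(d,np.array([u]),np.array([v]))[0].round(4))
show('copper',(5,120,120),(18,255,255),(290,170,110,170),.004)
show('red',(0,150,60),(4,255,255),(290,170,60,80),.044)
show('red',(175,150,60),(180,255,255),(290,170,60,80),.044)
show('brass',(18,100,80),(32,255,255),(90,160,120,120),.052)
show('grey',(0,0,60),(180,60,190),(90,160,120,120),.040,80)
show('black',(0,0,0),(180,255,35),(80,150,140,130),.012,80)
show('green',(40,80,40),(80,255,255),(90,160,120,120),.02,5)
a=cv2.resize(im[175:255,280:360],(480,480),interpolation=cv2.INTER_CUBIC)
cv2.imwrite('pics/crop1.png',a)
cv2.imwrite('pics/crop2.png',cv2.resize(im[155:285,80:210],(585,585),interpolation=cv2.INTER_CUBIC))
E
python3 m.py
```

```text
copper out px 376 326 hsv [ 13 131 252] rect [ 281.3 -321.9] [ 8.5 18.5] 53.0 depth z [ 0.2806 -0.3208  0.0077]
copper out px 362 307 hsv [  1 169 251] rect [ 325.4 -295.3] [81.2 44.3] 68.7 depth z [ 0.3245 -0.284   0.0599]
copper hole px 361 308 hsv [  1 158 254] rect [ 319.7 -292.3] [73.7 28.8] 68.7 depth z [ 0.3217 -0.2805  0.0621]
copper out px 321 215 hsv [ 15 131 252] rect [ 538.8 -216.8] [ 44.8 120.6] 85.3 depth z [ 5.384e-01 -2.172e-01  4.000e-04]
copper hole px 320 233 hsv [110 130 183] rect [ 495.6 -213.5] [40.  28.4] 86.8 depth z [ 0.4969 -0.2136 -0.0032]
copper hole px 321 203 hsv [  1 211 226] rect [ 569.8 -220.4] [19.  53.9] 85.5 depth z [ 0.5588 -0.2157  0.0444]
red out px 321 202 hsv [  1 211 226] rect [ 560.5 -215.9] [13.7 47. ] 85.5 depth z [ 0.5592 -0.2157  0.0445]Traceback (most recent call last):
  File "m.py", line 14, in <module>
    show('red',(175,150,60),(180,255,255),(290,170,60,80),.044)
    ~~~~^^^^^^^^^^^^^^^^^^^^^^^^^^^^^^^^^^^^^^^^^^^^^^^^^^^^^^^
  File "m.py", line 6, in show
    for c,g in zip(cs,hier[0]):
                      ~~~~^^^
TypeError: 'NoneType' object is not subscriptable
```

```bash
sed -i "/^show('red',(175/d" m.py; python3 m.py | grep -v -e copper
```

```text
red out px 321 202 hsv [  1 211 226] rect [ 560.5 -215.9] [13.7 47. ] 85.5 depth z [ 0.5592 -0.2157  0.0445]
brass out px 161 228 hsv [ 17  95 185] rect [519.8 146.2] [24.6 24.7] 43.3 depth z [0.5183 0.1447 0.0556]
grey out px 170 218 hsv [ 23   5 188] rect [523.1 135.6] [ 94.8 194.7] 72.8 depth z [0.5428 0.1273 0.0411]
grey hole px 176 244 hsv [  0   0 255] rect [483.8 115. ] [ 13.2 130. ] 73.0 depth z [0.4855 0.1198 0.0214]
green out px 159 237 hsv [ 66 167 222] rect [503.9 158.4] [8.4 9.5] 43.9 depth z [0.5007 0.153  0.0401]
green out px 106 208 hsv [ 72  30 237] rect [581.1 283. ] [12.9 39.7] 73.5 depth z [0.5788 0.28   0.0279]
green out px 111 194 hsv [ 72 118 183] rect [612.2 273.3] [12.  17.8] 65.2 depth z [0.6117 0.2706 0.026 ]
green out px 129 210 hsv [ 40   3 241] rect [579.2 238.7] [ 98.3 181.6] 73.1 depth z [0.5651 0.2197 0.0494]
green hole px 129 244 hsv [ 45   4 244] rect [492.7 226.9] [16.9 14.1] 43.8 depth z [0.4916 0.2238 0.0283]
green hole px 150 179 hsv [ 30   3 240] rect [643.9 180.6] [16.2 13.2] 42.7 depth z [0.6407 0.1777 0.0295]
```

View pics/crop1.png

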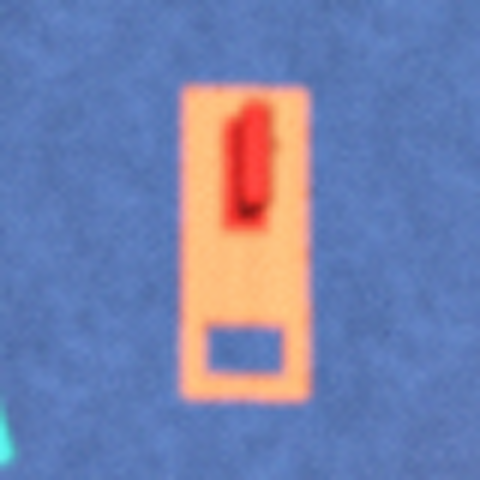

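View pics/crop2.png

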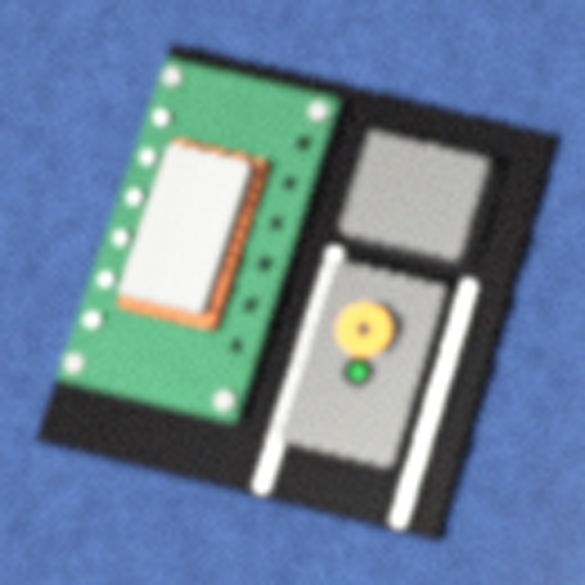

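The smaller copper-orange link at top px (321,215) is the one meant. The other orange one, at (343,303), is bigger, and the purple (462,246), turquoise (264,229) and white (382,167) ones are excluded by colour. Crop 1 confirms the red grip (crop 250,160) and the eye (245,350). Crop 2 shows the stud head (364,330), the green button (358,372), the tail rest (415,195) and white rails on either side.

```bash
cat >> h.py <<'E'
def go(x,y,z,yaw):
    "remaining shift in tool axes/units, after the turn; yaw = heading of tool x, deg"
    s=readout.observe();R=cv2.Rodrigues(np.float64(s['ee_rot']))[0]
    cur=np.degrees(np.arctan2(R[1,0],R[0,0]));t=(yaw-cur+180)%360-180
    a=np.radians(yaw);D=np.array([x,y,z])-s['position']
    f=lambda a:np.round(np.array([D[0]*np.cos(a)+D[1]*np.sin(a),D[0]*np.sin(a)-D[1]*np.cos(a),-D[2]])/.04,3)
    print('pos',np.round(s['position'],4),'yaw',round(cur,2),'turn units',round(-t/4,2),'units at yaw',f(a),'at current',f(np.radians(cur)),'F',np.round(s['force'],1),'t',s['clock'],'w',round(s['width'],3),'tilt',np.round(R[:,2],3))
E
python3 -m creep '[[0.85,-0.45,0,0.91,1],[0.83,-0.52,0,0.91,1],[0.8,-0.58,0,0.91,1],[0.76,-0.64,0,0.91,1],[0.72,-0.68,0,0.91,1],[0.68,-0.72,0,0.91,1],[0.65,-0.76,0,0,1],[0.65,-0.76,0,0,1],[0.65,-0.76,0,0,1],[0.65,-0.76,0,0,1],[0.65,-0.76,0,0,1],[0.65,-0.76,0,0,1]]' 20
python3 -c "
from h import *
go(.5655,-.2189,.15,-4.6)"
```

```text
clock: 1.6
position: [0.5202, -0.2579, 0.2264]
ee_rot: [-3.139, 0.128, 0.001]
force: [0.7, -0.6, 0.4]
width: 1.003
gripper_force: 0.0
pos [ 0.5202 -0.2579  0.2264] yaw -4.68 turn units -0.02 units at yaw [ 1.05  -1.062  1.91 ] at current [ 1.048 -1.064  1.91 ] F [ 0.7 -0.6  0.4] t 1.6 w 1.003 tilt [-0.001  0.    -1.   ]
```

```bash
python3 -m creep '[[0.53,-0.53,0.6,0,1],[0.52,-0.53,0.65,0,1],[0,0,0.65,0,1],[0,0,0,0,1]]'
python3 - <<'E'
from h import *
go(.5655,-.2189,.011,-4.6)
d=grab('wrist','w1.png');hsv=cv2.cvtColor(d['pixels'],cv2.COLOR_BGR2HSV)
for n,lo,hi,h in(('cu',(5,120,100),(18,255,255),.004),('red',(0,150,60),(4,255,255),.044)):
    cs,hi_=cv2.findContours(cv2.inRange(hsv,lo,hi),cv2.RETR_CCOMP,cv2.CHAIN_APPROX_NONE)
    for c in cs:
        if cv2.contourArea(c)<300: continue
        p=ray(d,c[:,0,0]*1.,c[:,0,1]*1.,h)[:,:2]*1000
        print(n,cv2.boundingRect(c),np.round(cv2.minAreaRect(np.float32(p)),1) if 0 else cv2.minAreaRect(np.float32(p)))
E
```

```text
clock: 2.1
position: [0.5634, -0.2194, 0.1485]
ee_rot: [-3.138, 0.127, 0.008]
force: [-0.1, -0.6, -0.1]
width: 1.002
gripper_force: 0.0
pos [ 0.5634 -0.2194  0.1485] yaw -4.63 turn units -0.01 units at yaw [ 0.051 -0.017  3.437] at current [ 0.051 -0.017  3.437] F [-0.1 -0.6 -0.1] t 2.1 w 1.002 tilt [-0.005  0.001 -1.   ]
cu (260, 325, 87, 21) ((366.1675720214844, -234.34909057617188), (114.37897491455078, 22.267858505249023), 69.37261962890625)
cu (254, 160, 44, 51) ((573.147216796875, -218.32379150390625), (44.707515716552734, 54.53568649291992), 85.42342376708984)
red (268, 172, 17, 51) ((571.5352172851562, -219.02224731445312), (14.561507225036621, 48.67803955078125), 85.87200164794922)
```

View pics/w1.png

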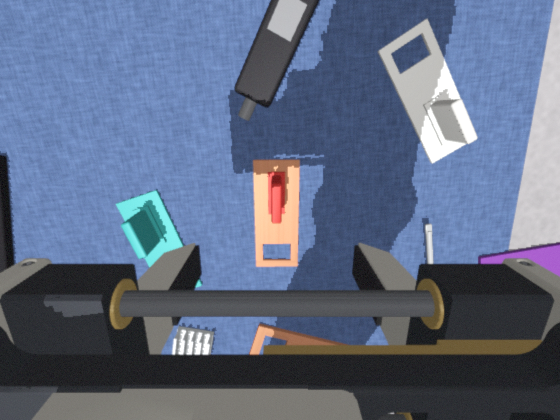

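```bash
python3 -m creep '[[0.05,-0.02,0.9,0,1],[0,0,0.9,0,1],[0,0,0.8,0,0.6],[0,0,0.55,0,0.5],[0,0,0.28,0,0.4],[0,0,0,0,0.2],[0,0,0,0,0],[0,0,0,0,0],[0,0,0,0,0]]' 20
python3 -c "
from h import *
go(.5655,-.2189,.011,-4.6);st()"
```

```text
clock: 3.28
position: [0.5674, -0.2196, 0.0141]
ee_rot: [3.139, -0.128, 0.001]
force: [0.1, 0.1, 0.7]
width: 0.288
gripper_force: 0.0
pos [ 0.5674 -0.2196  0.0141] yaw -4.67 turn units -0.02 units at yaw [-0.048 -0.013  0.079] at current [-0.048 -0.013  0.079] F [0.1 0.1 0.7] t 3.275 w 0.288 tilt [ 0.001 -0.    -1.   ]
{'clock': 3.275, 'position': [0.5674, -0.2196, 0.0141], 'ee_rot': [3.1387, -0.128, 0.0015], 'force': [0.1135, 0.1353, 0.7005], 'ft_torque': [0.0377, -0.0102, 0.0629], 'width': 0.2884, 'gripper_force': 0.0, 'joints': [0.329, 0.6495, -0.0695, 1.8083, 0.0665, 0.6851, -1.4302]}
```

```bash
python3 -m creep '[[-0.04,0,0.08,0,0],[0,0,0,0,0],[0,0,0,0,0],[0,0,0,0,0],[0,0,0,0,0],[0,0,0,0,0]]' 20
python3 -m creep '[[0,0,-0.3,0,0],[0,0,-0.8,0,0],[0,0,-0.8,0,0],[0,0,-0.8,0,0],[0,0,-0.8,0,0],[0,0,0,0,0]]' 20
python3 - <<'E'
from h import *
st();d=grab('wrist','w2.png')
go(.5198+.0665*.957+.005,.1462-.0665*.29,.15,-16.9)
E
```

```text
clock: 4.03
position: [0.5655, -0.2193, 0.0103]
ee_rot: [3.139, -0.128, 0.0]
force: [0.4, -1.2, -1.9]
width: 0.11
gripper_force: 20.0
clock: 4.78
position: [0.5673, -0.2199, 0.1537]
ee_rot: [3.137, -0.128, 0.009]
force: [-0.1, 0.2, -2.2]
width: 0.108
gripper_force: 20.0
{'clock': 4.775, 'position': [0.5673, -0.2199, 0.1537], 'ee_rot': [3.1374, -0.128, 0.009], 'force': [-0.1492, 0.2397, -2.1626], 'ft_torque': [0.0084, 0.0105, 0.006], 'width': 0.1078, 'gripper_force': 19.9989, 'joints': [0.3362, 0.4741, -0.0775, 1.7039, 0.0434, 0.9593, -1.4099]}
pos [ 0.5661 -0.2195  0.1518] yaw -4.67 turn units 3.06 units at yaw [-1.984 -8.449  0.044] at current [-0.149 -8.678  0.044] F [-0.2  0.3 -1.8] t 4.825 w 0.105 tilt [ 0.003 -0.001 -1.   ]
```

View pics/w2.png

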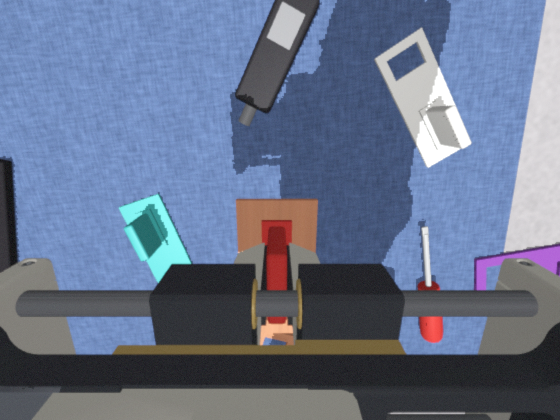

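```bash
cat >> h.py <<'E'
def tilt():
    d=grab('wrist');hsv=cv2.cvtColor(d['pixels'],cv2.COLOR_BGR2HSV)
    s=readout.observe();R=cv2.Rodrigues(np.float64(s['ee_rot']))[0]
    m=cv2.inRange(hsv,(5,100,40),(18,255,255))&cv2.inRange(d['z_map'],.05,2.);m=cv2.erode(m,np.ones((3,3)))
    v,u=np.nonzero(m);p=(pts(d,u*1.,v*1.)-s['position'])@R
    k=(abs(p[:,1])<.03)&(p[:,0]<.05)&(p[:,0]>-.11)&(p[:,2]>-.045)&(p[:,2]<.07);p=p[k]
    for lo,hi in((-.11,-.02),(.015,.05)):
        q=p[(p[:,0]>lo)&(p[:,0]<hi)];print('n',len(q),end=' ')
        if len(q)>20: print('x',q[:,0].min().round(4),q[:,0].max().round(4),'y',q[:,1].mean().round(4),'slope/z0',np.polyfit(q[:,0],q[:,2],1).round(3),end=' ')
    if len(p)>30:
        f=np.polyfit(p[:,0],p[:,2],1)
        print('\nTILT rad (grip high +)',round(float(np.arctan(-f[0])),3),'bar top below TCP at x=0 (mm)',round(f[1]*1000,1))
E
python3 -m creep '[[-0.1,-0.6,0,0.6,0],[-0.1,-0.9,0,0.6,0],[-0.15,-0.9,0,0.6,0],[-0.2,-0.9,0,0.6,0],[-0.2,-0.9,0,0.66,0],[-0.2,-0.9,0,0,0],[-0.2,-0.9,0,0,0],[-0.2,-0.9,0,0,0],[-0.2,-0.8,0,0,0],[0,-0.5,0,0,0],[0,0,0,0,0]]' 20
python3 - <<'E'
from h import *
tilt()
go(.5198+.0665*.957+.005,.1462-.0665*.29,.15,-16.9)
E
```

```text
clock: 6.2
position: [0.5805, 0.1149, 0.1495]
ee_rot: [3.108, -0.459, -0.001]
force: [0.2, -0.8, -2.1]
width: 0.108
gripper_force: 20.0
n 113 x -0.0583 -0.0504 y -0.0007 slope/z0 [-0.08   0.001] n 1946 x 0.015 0.0354 y -0.0021 slope/z0 [-0.009  0.006] 
TILT rad (grip high +) 0.002 bar top below TCP at x=0 (mm) 5.4
pos [0.5804 0.1131 0.1496] yaw -16.9 turn units 0.0 units at yaw [ 0.092 -0.389 -0.009] at current [ 0.092 -0.389 -0.009] F [ 0.1 -1.4 -2.4] t 6.25 w 0.108 tilt [-0.001 -0.001 -1.   ]
```

```bash
python3 -m creep '[[0.05,-0.2,0,0,0],[0.04,-0.19,0,0,0],[0,0,0,0,0]]' 7
python3 - <<'E'
from h import *
tilt()
E
python3 -m creep '[[0,0,0,0,0],[0,0,0,0,0]]' 5
python3 - <<'E'
from h import *
tilt()
go(.5198+.0665*.957+.005,.1462-.0665*.29,.15,-16.9)
E
```

```text
clock: 6.62
position: [0.5888, 0.1281, 0.1503]
ee_rot: [-3.107, 0.461, -0.0]
force: [0.4, -0.0, -1.4]
width: 0.106
gripper_force: 7.0
n 46 x -0.0577 -0.0498 y 0.0001 slope/z0 [-0.092  0.   ] n 2028 x 0.015 0.0361 y -0.0013 slope/z0 [0.    0.005] 
TILT rad (grip high +) 0.002 bar top below TCP at x=0 (mm) 5.3
clock: 6.92
position: [0.5884, 0.1274, 0.1503]
ee_rot: [3.107, -0.462, 0.0]
force: [0.5, 0.2, -2.2]
width: 0.113
gripper_force: 5.0
n 57 x -0.0572 -0.0501 y 0.0007 slope/z0 [-0.05   0.003] n 2098 x 0.015 0.0359 y -0.0005 slope/z0 [-0.003  0.005] 
TILT rad (grip high +) 0.003 bar top below TCP at x=0 (mm) 5.4
pos [0.5884 0.1274 0.1504] yaw -16.92 turn units -0.01 units at yaw [0.004 0.012 0.009] at current [0.004 0.012 0.009] F [-0.5 -1.1 -2.7] t 6.975 w 0.107 tilt [ 0. -0. -1.]
```

Light grip at 5 N doesn't let it droop. I'll turn the link in the pads by pressing its tip against the rear face of the tail rest while raising the grip along an arc.

Run:
```python
from h import *
d=load('top')
c=np.array([[375,128],[493,155],[462,262],[340,232],[434,141],[401,247],[366,262],[338,457]])/4.5+[80,155]
p=ray(d,c[:,0],c[:,1],.04)[:,:2]*1000;print(p.round(1).tolist())
e=np.array([np.cos(np.radians(163.1)),np.sin(np.radians(163.1))]);n=np.array([-e[1],e[0]])
b=ray(d,np.array([159.3]),np.array([237.]),.041)[0,:2]*1000
S=np.array([519.8,146.2])
for q in p: print('fix rel stud',((q-S)@e).round(1),((q-S)@n).round(1))
print('button',b,((b-S)@e).round(1),((b-S)@n).round(1))
R=(p[0]+p[1])/2
# tip front 12mm short of rest rear face, pinch at link x=-70 (tip 18.5)
t=R-e*(88.5+10); m=S+n*0
off=(t-S)@e; P=S+e*off
print('rear',R,'pinch target',P)
go(P[0]/1000,P[1]/1000,.15,-16.9);go(P[0]/1000,P[1]/1000,.039,-16.9)
# heights of rails
z=pts(d,np.array([150.,171,138,169]),np.array([220.,250,262,270]));print(z.round(3))
```

```text
[[625.8, 144.1], [608.0, 83.7], [552.8, 99.9], [571.9, 161.6], [617.1, 113.9], [562.3, 130.7], [555.5, 148.4], [457.6, 161.7]]
fix rel stud -102.0 -28.8
fix rel stud -102.6 34.2
fix rel stud -45.1 34.7
fix rel stud -45.3 -29.9
fix rel stud -102.5 2.7
fix rel stud -45.2 2.5
fix rel stud -33.6 -12.5
fix rel stud 64.0 3.3
button [500.89298727 152.36826477] 19.9 -0.4
rear [616.88099397 113.90725722] pinch target [711.90518975  87.83398075]
pos [0.5884 0.1274 0.1504] yaw -16.92 turn units -0.01 units at yaw [3.241 0.05  0.009] at current [3.241 0.048 0.009] F [-0.5 -1.1 -2.7] t 6.975 w 0.107 tilt [ 0. -0. -1.]
pos [0.5884 0.1274 0.1504] yaw -16.92 turn units -0.01 units at yaw [3.241 0.05  2.784] at current [3.241 0.048 2.784] F [-0.5 -1.1 -2.7] t 6.975 w 0.107 tilt [ 0. -0. -1.]
[[ 0.343 -0.112  0.976]
 [ 0.343 -0.112  0.976]
 [ 0.449  0.205  0.025]
 [ 0.343 -0.112  0.976]]
```

```bash
python3 -m creep '[[0.6,0,0,0,0],[0.9,0,0,0,0],[0.9,0.05,0,0,0],[0.84,0,0,0,0],[0,0,0.6,0,0],[0,0,0.9,0,0],[0,0,0.8,0,0],[0,0,0.48,0,0],[0,0,0,0,0]]' 12
python3 -c "
from h import *
go(.7119,.0878,.039,-16.9)"
python3 -m creep '[[-0.1,0,0,0,0],[-0.06,0,0,0,0],[-0.06,0,0,0,0]]' 12
python3 -m creep '[[-0.05,0,0,0,0],[0,0,0,0,0]]' 12
```

```text
clock: 8.1
position: [0.7109, 0.0878, 0.0377]
ee_rot: [3.107, -0.462, -0.004]
force: [-0.3, 0.6, -1.6]
width: 0.108
gripper_force: 12.0
pos [0.7109 0.0878 0.0377] yaw -16.91 turn units -0.0 units at yaw [ 0.024 -0.006 -0.032] at current [ 0.024 -0.006 -0.032] F [-0.3  0.6 -1.6] t 8.1 w 0.108 tilt [-0.003 -0.001 -1.   ]
clock: 8.48
position: [0.7038, 0.0908, 0.0402]
ee_rot: [-3.107, 0.462, -0.002]
force: [0.3, 0.1, -2.0]
width: 0.106
gripper_force: 12.0
clock: 8.72
position: [0.7015, 0.0913, 0.0393]
ee_rot: [-3.107, 0.462, -0.0]
force: [-0.2, -0.2, -2.4]
width: 0.107
gripper_force: 12.0
```

```bash
python3 -m creep '[[-0.05,0,0,0,0],[0,0,0,0,0]]' 8
python3 -m creep '[[-0.05,0,0,0,0],[0,0,0,0,0]]' 8
python3 -m creep '[[-0.05,0,0,0,0],[0,0,0,0,0]]' 8
```

```text
clock: 8.98
position: [0.7003, 0.0915, 0.0394]
ee_rot: [3.107, -0.462, 0.002]
force: [2.3, -0.7, -2.1]
width: 0.105
gripper_force: 8.0
clock: 9.22
position: [0.6999, 0.0916, 0.0401]
ee_rot: [-3.107, 0.463, -0.007]
force: [6.0, -2.1, -1.6]
width: 0.11
gripper_force: 8.0
clock: 9.48
position: [0.6994, 0.0917, 0.0408]
ee_rot: [-3.107, 0.464, -0.011]
force: [8.3, -2.2, 0.1]
width: 0.108
gripper_force: 8.0
```

```bash
python3 -m creep '[[-0.04,0,-0.11,0,0],[-0.04,0,-0.11,0,0],[-0.05,0,-0.11,0,0],[-0.05,0,-0.1,0,0],[0,0,0,0,0]]' 6
python3 -c "
from h import *
tilt()"
```

```text
clock: 10.1
position: [0.689, 0.0951, 0.0568]
ee_rot: [-3.107, 0.462, -0.001]
force: [3.5, -1.3, -0.2]
width: 0.107
gripper_force: 6.0
n 229 x -0.0749 -0.0667 y -0.0004 slope/z0 [-0.069  0.018] n 2737 x 0.015 0.0452 y -0.0008 slope/z0 [-0.221  0.006] 
TILT rad (grip high +) 0.226 bar top below TCP at x=0 (mm) 6.6
```

```bash
python3 -m creep '[[-0.055,0,-0.1,0,0],[-0.06,0,-0.1,0,0],[-0.065,0,-0.095,0,0],[-0.07,0,-0.09,0,0],[-0.075,0,-0.085,0,0],[-0.08,0,-0.085,0,0],[0,0,0,0,0]]' 6
python3 -c "
from h import *
tilt()"
```

```text
clock: 11.02
position: [0.6731, 0.1, 0.0789]
ee_rot: [-3.107, 0.461, 0.0]
force: [0.3, 0.1, -2.8]
width: 0.108
gripper_force: 6.0
n 0 n 3041 x 0.015 0.05 y -0.0005 slope/z0 [-0.543  0.011] 
TILT rad (grip high +) 0.504 bar top below TCP at x=0 (mm) 11.0
```

```bash
python3 -m creep '[[0.1,0,-0.3,0,0],[0,0,-0.7,0,0],[0,0,-0.8,0,0],[0,0,0,0,0]]' 30
sed -i 's/p\[:,0\]<.05)/p[:,0]<.08)/; s/(.015,.05)/(.015,.08)/' h.py
python3 - <<'E'
from h import *
tilt()
s=readout.observe();print(s['position'],s['force'])
d=grab('scene');hsv=cv2.cvtColor(d['pixels'],cv2.COLOR_BGR2HSV)
m=cv2.inRange(hsv,(18,90,80),(34,255,255));m[:,:330]=0;m[:160]=0;m[215:]=0;m[:,410:]=0
v,u=np.nonzero(m);print('brass n',len(u),u.mean(),v.mean(),ray(d,np.array([(u.min()+u.max())/2]),np.array([(v.min()+v.max())/2]),.052)*1000,'depth',np.median(pts(d,u*1.,v*1.),0)*1000)
E
```

```text
clock: 11.58
position: [0.6796, 0.0988, 0.1541]
ee_rot: [-3.105, 0.462, -0.009]
force: [0.5, 0.2, -2.5]
width: 0.11
gripper_force: 30.0
n 0 n 3069 x 0.015 0.0511 y -0.0014 slope/z0 [-0.55  0.01] 
TILT rad (grip high +) 0.507 bar top below TCP at x=0 (mm) 9.8
[0.67827498 0.09861776 0.15198198] [-0.45461484  0.57475762 -2.57879982]
brass n 38 388.2368421052632 176.8421052631579 [[570.56062397 188.76015203  52.        ]] depth [656.29105909  73.81139112 247.15061123]
```

Run:
```python
from h import *
go(.5495,.1372,.115,-16.9)
```

```text
pos [0.6773 0.0984 0.1505] yaw -16.92 turn units -0.0 units at yaw [-3.338e+00  2.000e-03  8.880e-01] at current [-3.338e+00  3.000e-03  8.880e-01] F [ 0.2 -0.5 -2. ] t 11.675 w 0.107 tilt [ 0. -0. -1.]
```

```bash
python3 -m creep '[[-0.5,0,0,0,0],[-0.8,0,0,0,0],[-0.8,0,0,0,0],[-0.8,0,0.2,0,0],[-0.44,0,0.4,0,0],[0,0,0.29,0,0],[0,0,0,0,0],[0,0,0,0,0]]' 30
python3 - <<'E'
from h import *
go(.5495,.1372,.115,-16.9)
d=grab('top','t2.png');a=d['pixels'][175:275,110:230];cv2.imwrite('pics/t2c.png',cv2.resize(a,(720,600),interpolation=cv2.INTER_CUBIC))
E
```

```text
clock: 12.68
position: [0.5504, 0.137, 0.1149]
ee_rot: [3.107, -0.463, 0.001]
force: [-0.5, -0.3, -1.8]
width: 0.11
gripper_force: 30.0
pos [0.5504 0.137  0.1149] yaw -16.96 turn units -0.01 units at yaw [-0.024  0.002 -0.002] at current [-0.024  0.002 -0.002] F [-0.5 -0.3 -1.8] t 12.675 w 0.11 tilt [ 0. -0. -1.]
```

View pics/t2c.png

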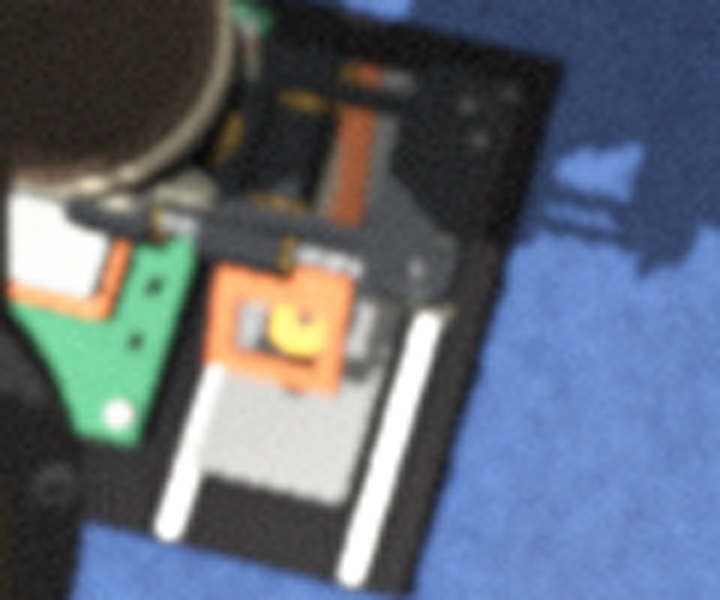

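Run:
```python
from h import *
d=load('top');hsv=cv2.cvtColor(d['pixels'],cv2.COLOR_BGR2HSV)
e=np.array([np.cos(np.radians(163.1)),np.sin(np.radians(163.1))]);n=np.array([-e[1],e[0]]);S=np.array([519.8,146.2])
m=cv2.inRange(hsv,(5,110,80),(17,255,255));k=np.zeros_like(m);k[217:245,142:172]=m[217:245,142:172]
v,u=np.nonzero(k);p=ray(d,u*1.,v*1.,.0735)[:,:2]*1000
q=np.stack([(p-S)@e,(p-S)@n],1)
print('extent e',q[:,0].min(),q[:,0].max())
for lo in np.arange(0,28,2.5):
    w=q[(q[:,0]>=lo)&(q[:,0]<lo+2.5),1]
    if len(w): print(lo,len(w),w.min().round(1),w.max().round(1))
P=pts(d,u*1.,v*1.);z=P[:,2];x=(P[:,:2]*1000-S)@e;y=(P[:,:2]*1000-S)@n
print('depth-based tip e max',x.max(),'z min',z.min(), np.polyfit(x,z*1000,1)); t=x>x.max()-7
print('n range near tip',y[t].min(),y[t].max(),'z',z[t].mean())
```

```text
extent e -15.942196158825434 27.303487501930366
0.0 13 -29.6 21.0
2.5 10 -31.0 21.7
5.0 9 -30.3 20.2
7.5 8 -29.0 20.9
10.0 8 -28.3 21.5
12.5 12 -27.6 22.8
15.0 17 -27.0 23.4
17.5 25 -26.3 24.1
20.0 24 -25.0 22.6
22.5 25 -24.3 23.3
25.0 6 5.8 14.8
depth-based tip e max 25.9946080371183 z min 0.010468740597037507 [-0.54889181 82.86980996]
n range near tip -46.433320996240376 24.335087004781343 z 0.06996764830318533
```

```bash
python3 -m creep '[[0,0.02,0.2,0,0],[0,0,0.2,0,0],[0,0,0.1,0,0],[0,0,0,0,0]]' 30
python3 -m creep '[[0,0,0.1,0,0],[0,0,0.05,0,0],[0,0,0,0,0]]' 30
```

```text
clock: 13.22
position: [0.5489, 0.1366, 0.0944]
ee_rot: [3.107, -0.462, -0.001]
force: [-0.2, 0.3, -1.6]
width: 0.107
gripper_force: 30.0
clock: 13.6
position: [0.5492, 0.1367, 0.0889]
ee_rot: [3.107, -0.462, -0.0]
force: [-0.4, 0.4, -2.0]
width: 0.106
gripper_force: 30.0
```

```bash
python3 -m creep '[[0,0,0.04,0,0],[0,0,0,0,0]]' 30
python3 -m creep '[[0,0,0.03,0,0],[0,0,0,0,0]]' 30
```

```text
clock: 13.85
position: [0.5499, 0.1366, 0.088]
ee_rot: [-3.107, 0.462, -0.002]
force: [0.7, -0.7, 3.8]
width: 0.107
gripper_force: 30.0
clock: 14.1
position: [0.5507, 0.1364, 0.0871]
ee_rot: [-3.107, 0.463, -0.004]
force: [1.3, -2.7, 6.7]
width: 0.109
gripper_force: 30.0
```

```bash
python3 - <<'E'
from h import *
st();tilt();st()
E
python3 -m creep '[[0,0,-0.07,0,0],[0,0,0,0,0]]' 30
python3 - <<'E'
from h import *
st()
d=grab('scene','s3.png');cv2.imwrite('pics/s3c.png',cv2.resize(d['pixels'][150:220,325:420],(760,560),interpolation=cv2.INTER_CUBIC))
E
```

```text
{'clock': 14.1, 'position': [0.5507, 0.1364, 0.0871], 'ee_rot': [-3.1068, 0.4626, -0.0045], 'force': [1.2884, -2.6542, 6.7123], 'ft_torque': [-0.3839, -0.0217, 0.0844], 'width': 0.1088, 'gripper_force': 30.0005, 'joints': [-0.2703, 0.4975, -0.0928, 1.8662, 0.0643, 0.778, -2.264]}
n 0 n 3087 x 0.015 0.0499 y -0.0008 slope/z0 [-0.512  0.01 ] 
TILT rad (grip high +) 0.479 bar top below TCP at x=0 (mm) 10.7
{'clock': 14.15, 'position': [0.5507, 0.1364, 0.0872], 'ee_rot': [-3.1068, 0.4626, -0.0045], 'force': [1.5404, -1.8799, 7.0937], 'ft_torque': [-0.4032, 0.0048, 0.0699], 'width': 0.1052, 'gripper_force': 30.0004, 'joints': [-0.2703, 0.4975, -0.0928, 1.8662, 0.0643, 0.778, -2.264]}
clock: 14.4
position: [0.5489, 0.1368, 0.0888]
ee_rot: [3.107, -0.462, -0.001]
force: [0.8, 0.4, -2.5]
width: 0.109
gripper_force: 30.0
{'clock': 14.4, 'position': [0.5489, 0.1368, 0.0888], 'ee_rot': [3.1075, -0.4615, -0.0006], 'force': [0.795, 0.3793, -2.5354], 'ft_torque': [0.0866, 0.0406, 0.047], 'width': 0.1094, 'gripper_force': 29.9993, 'joints': [-0.2704, 0.4947, -0.094, 1.8658, 0.0629, 0.7843, -2.2635]}
```

View pics/s3c.png

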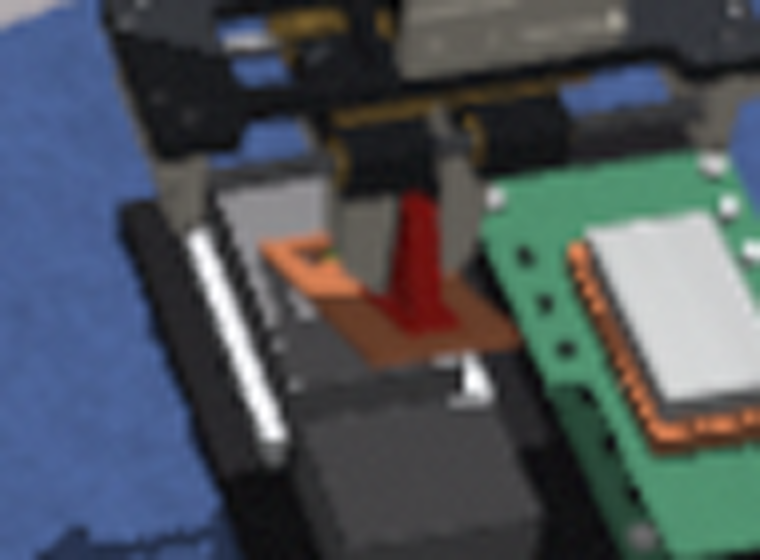

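Scene crop: the link is tilted with its eye end (300,265) over the block and nothing else is touching. The first contact fits the tip on the block. Next I'll draw back until the tip bar meets the neck.

```bash
python3 -m creep '[[0.07,0,0,0,0],[0.07,0,0,0,0],[0,0,0,0,0]]' 30
python3 -m creep '[[0.06,0,0,0,0],[0,0,0,0,0]]' 30
```

```text
clock: 14.82
position: [0.5549, 0.1349, 0.0888]
ee_rot: [3.107, -0.462, 0.0]
force: [-0.6, -0.5, -2.3]
width: 0.104
gripper_force: 30.0
clock: 15.08
position: [0.5571, 0.1342, 0.0889]
ee_rot: [3.107, -0.462, 0.0]
force: [0.3, -0.2, -1.6]
width: 0.112
gripper_force: 30.0
```

```bash
python3 -m creep '[[0.05,0,0,0,0],[0,0,0,0,0]]' 30
python3 -m creep '[[0.04,0,0,0,0],[0,0,0,0,0]]' 30
```

```text
clock: 15.32
position: [0.5589, 0.1336, 0.0889]
ee_rot: [3.107, -0.462, 0.0]
force: [-1.1, 0.1, -2.2]
width: 0.105
gripper_force: 30.0
clock: 15.58
position: [0.5604, 0.1332, 0.0889]
ee_rot: [3.107, -0.462, 0.0]
force: [-0.5, 0.2, -2.0]
width: 0.108
gripper_force: 30.0
```

```bash
python3 -m creep '[[0.03,0,0,0,0],[0,0,0,0,0]]' 30
python3 -m creep '[[0.03,0,0,0,0],[0,0,0,0,0]]' 30
```

```text
clock: 15.82
position: [0.5615, 0.1329, 0.0889]
ee_rot: [3.107, -0.462, 0.0]
force: [-0.7, 0.8, -1.3]
width: 0.109
gripper_force: 30.0
clock: 16.08
position: [0.5627, 0.1326, 0.0889]
ee_rot: [3.107, -0.462, 0.0]
force: [0.3, -0.2, -2.8]
width: 0.108
gripper_force: 30.0
```

```bash
python3 -m creep '[[0.03,0,0,0,0],[0,0,0,0,0]]' 30; python3 -m creep '[[0.03,0,0,0,0],[0,0,0,0,0]]' 30
```

```text
clock: 16.32
position: [0.5638, 0.1322, 0.0889]
ee_rot: [3.107, -0.462, 0.0]
force: [0.1, 0.8, -2.0]
width: 0.104
gripper_force: 30.0
clock: 16.58
position: [0.5646, 0.1319, 0.0888]
ee_rot: [3.107, -0.462, -0.001]
force: [-1.2, 0.7, -2.0]
width: 0.108
gripper_force: 30.0
```

```bash
python3 -m creep '[[0.03,0,0,0,0],[0,0,0,0,0]]' 30; python3 -m creep '[[0.03,0,0,0,0],[0,0,0,0,0]]' 30
python3 - <<'E'
from h import *
tilt();d=grab('top');a=d['pixels'][190:260,125:205];cv2.imwrite('pics/t3c.png',cv2.resize(a,(720,600),interpolation=cv2.INTER_CUBIC))
E
```

```text
clock: 16.82
position: [0.5654, 0.1317, 0.0887]
ee_rot: [3.107, -0.461, -0.002]
force: [-3.7, 2.1, -1.6]
width: 0.106
gripper_force: 30.0
clock: 17.08
position: [0.5659, 0.1316, 0.0885]
ee_rot: [3.107, -0.461, -0.004]
force: [-4.9, 1.9, -1.0]
width: 0.107
gripper_force: 30.0
n 0 n 3032 x 0.015 0.0498 y -0.0004 slope/z0 [-0.509  0.01 ] 
TILT rad (grip high +) 0.477 bar top below TCP at x=0 (mm) 10.6
```

View pics/t3c.png

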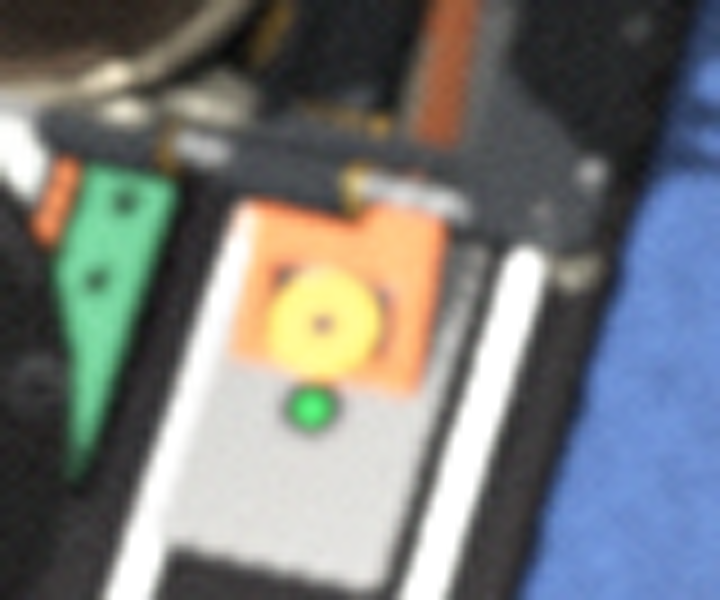

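Crop: the head (325,323) stands through the eye, the tip bar (325,375) is under it, the button (310,408) is free ahead, and the stud is well centred. The neck has been felt at about 5 N. Now I'll lay it level along an arc about the neck with a light grip.

```bash
python3 -m creep '[[0.05,0,0.09,0,0],[0.08,0,0.09,0,0],[0.075,0,0.1,0,0],[0.075,0,0.1,0,0],[0,0,0,0,0]]' 6
python3 -c "
from h import *
tilt()"
```

```text
clock: 17.8
position: [0.5782, 0.1276, 0.0733]
ee_rot: [3.107, -0.462, -0.0]
force: [-0.6, 0.0, -1.5]
width: 0.11
gripper_force: 6.0
n 0 n 2820 x 0.015 0.0457 y -0.0006 slope/z0 [-0.228  0.009] 
TILT rad (grip high +) 0.23 bar top below TCP at x=0 (mm) 8.7
```

```bash
python3 -m creep '[[0.065,0,0.11,0,0],[0.065,0,0.11,0,0],[0.05,0,0.11,0,0],[0,0,0,0,0]]' 6
python3 -c "
from h import *
tilt()"
```

```text
clock: 18.35
position: [0.5848, 0.1257, 0.06]
ee_rot: [3.107, -0.462, -0.001]
force: [-0.4, 0.2, -3.1]
width: 0.11
gripper_force: 6.0
n 0 n 2451 x 0.015 0.0418 y -0.0005 slope/z0 [-0.08   0.008] 
TILT rad (grip high +) 0.081 bar top below TCP at x=0 (mm) 8.4
```

```bash
python3 -m creep '[[0.05,0,0.06,0,0],[0.03,0,0.05,0,0],[0,0,0,0,0]]' 6
python3 -c "
from h import *
tilt()"
```

```text
clock: 18.77
position: [0.5876, 0.1249, 0.0558]
ee_rot: [3.107, -0.462, -0.001]
force: [-3.2, 0.9, -3.6]
width: 0.106
gripper_force: 6.0
n 0 n 2290 x 0.015 0.0399 y -0.0006 slope/z0 [-0.018  0.008] 
TILT rad (grip high +) 0.022 bar top below TCP at x=0 (mm) 8.5
```

```bash
python3 -m creep '[[0.01,0,0.04,0,0],[0,0,0,0,0]]' 6; python3 -m creep '[[0,0,0.04,0,0],[0,0,0,0,0]]' 6
python3 - <<'E'
from h import *
tilt();d=grab('top');a=d['pixels'][190:260,125:205];cv2.imwrite('pics/t4c.png',cv2.resize(a,(720,600),interpolation=cv2.INTER_CUBIC))
E
```

```text
clock: 19.08
position: [0.5882, 0.1248, 0.0544]
ee_rot: [3.107, -0.462, -0.0]
force: [-3.5, 0.5, -3.2]
width: 0.112
gripper_force: 6.0
clock: 19.32
position: [0.5884, 0.1248, 0.053]
ee_rot: [-3.107, 0.462, -0.001]
force: [-3.0, 0.6, 0.3]
width: 0.104
gripper_force: 6.0
n 0 n 2240 x 0.015 0.039 y -0.0007 slope/z0 [0.012 0.008] 
TILT rad (grip high +) -0.007 bar top below TCP at x=0 (mm) 8.3
```

```bash
python3 -m creep '[[-0.05,0,0,0,0],[-0.05,0,0,0,0],[0,0,0,0,0]]' 12; python3 -m creep '[[-0.05,0,0,0,0],[0,0,0,0,0]]' 12; python3 -m creep '[[-0.05,0,0,0,0],[0,0,0,0,0]]' 12
```

```text
clock: 19.8
position: [0.5846, 0.1261, 0.0531]
ee_rot: [-3.107, 0.462, -0.001]
force: [-0.2, 0.7, -0.6]
width: 0.109
gripper_force: 12.0
clock: 20.05
position: [0.5826, 0.1266, 0.0531]
ee_rot: [-3.107, 0.462, -0.001]
force: [0.3, 0.3, -0.5]
width: 0.109
gripper_force: 12.0
clock: 20.3
position: [0.5806, 0.1272, 0.0531]
ee_rot: [-3.107, 0.462, -0.0]
force: [-0.2, -0.0, 0.2]
width: 0.109
gripper_force: 12.0
```

```bash
python3 -m creep '[[-0.04,0,0,0,0],[0,0,0,0,0]]' 12; python3 -m creep '[[-0.03,0,0,0,0],[0,0,0,0,0]]' 12; python3 -m creep '[[-0.03,0,0,0,0],[0,0,0,0,0]]' 12
```

```text
clock: 20.55
position: [0.5791, 0.1276, 0.0531]
ee_rot: [-3.107, 0.462, -0.0]
force: [0.2, -0.7, 0.6]
width: 0.106
gripper_force: 12.0
clock: 20.8
position: [0.578, 0.128, 0.053]
ee_rot: [-3.107, 0.462, -0.0]
force: [1.5, -0.9, 0.5]
width: 0.105
gripper_force: 12.0
clock: 21.05
position: [0.577, 0.1283, 0.053]
ee_rot: [-3.107, 0.462, -0.001]
force: [2.8, -0.2, 0.6]
width: 0.106
gripper_force: 12.0
```

```bash
python3 -m creep '[[-0.03,0,0,0,0],[0,0,0,0,0]]' 15; python3 -m creep '[[-0.03,0,0,0,0],[0,0,0,0,0]]' 15
python3 - <<'E'
from h import *
tilt();d=grab('top');a=d['pixels'][190:260,125:205];cv2.imwrite('pics/t5c.png',cv2.resize(a,(720,600),interpolation=cv2.INTER_CUBIC))
E
```

```text
clock: 21.3
position: [0.5764, 0.1284, 0.0531]
ee_rot: [-3.107, 0.462, -0.002]
force: [5.7, -1.4, -1.1]
width: 0.106
gripper_force: 15.0
clock: 21.55
position: [0.5761, 0.1285, 0.0533]
ee_rot: [-3.107, 0.463, -0.005]
force: [7.3, -1.8, -1.3]
width: 0.105
gripper_force: 15.0
n 48 x -0.0527 -0.0483 y -0.0001 slope/z0 [-0.358 -0.01 ] n 2171 x 0.015 0.0386 y -0.0005 slope/z0 [0.003 0.008] 
TILT rad (grip high +) -0.001 bar top below TCP at x=0 (mm) 8.3
```

View pics/t5c.png

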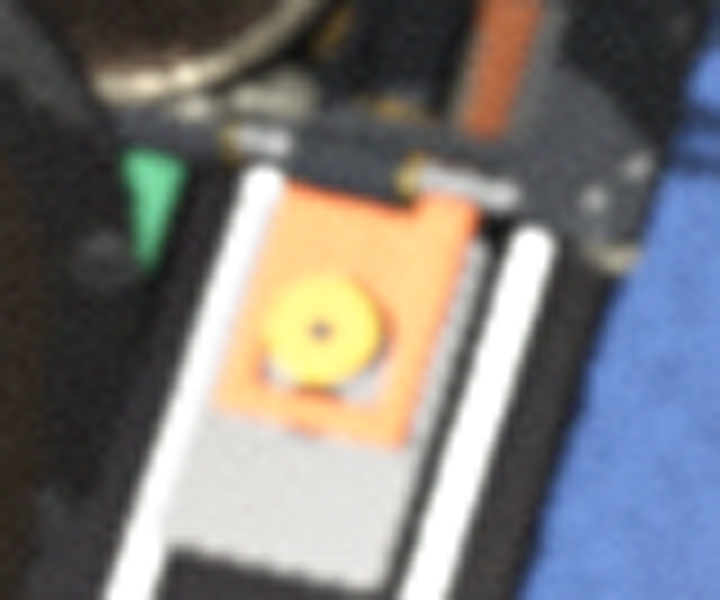

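Home: the rear edge is under the head, the tip bar (310,420) covers the button, and the bar is level. I'll relax the push, let go and lift away.

```bash
python3 -m creep '[[0.05,0,0,0,0],[0,0,0,0,0]]' 15; python3 -m creep '[[0,0,0,0,0.15],[0,0,0,0,0.3],[0,0,0,0,0.4],[0,0,0,0,0.4],[0,0,0,0,0.4]]' 10
```

```text
clock: 21.9
position: [0.5768, 0.1283, 0.053]
ee_rot: [-3.107, 0.462, -0.001]
force: [4.0, -0.7, 0.1]
width: 0.11
gripper_force: 15.0
clock: 22.52
position: [0.5763, 0.1284, 0.0529]
ee_rot: [3.107, -0.462, -0.0]
force: [-0.9, 0.0, -0.3]
width: 0.395
gripper_force: 0.0
```

```bash
python3 -m creep '[[0,0,-0.3,0,0.4],[0,0,-0.7,0,0.4],[0,0,-0.9,0,0.4],[0,0,-0.9,0,0.4],[0.8,0,-0.6,0,0.4],[0.9,0,0,0,0.4],[0.9,0,0,0,0.4],[0.9,0,0,0,0.4],[0,0,0,0,0.4],[0,0,0,0,0.4]]' 10
python3 - <<'E'
from h import *
st();d=grab('top');hsv=cv2.cvtColor(d['pixels'],cv2.COLOR_BGR2HSV)
e=np.array([np.cos(np.radians(163.1)),np.sin(np.radians(163.1))]);n=np.array([-e[1],e[0]]);S=np.array([519.8,146.2])
m=cv2.inRange(hsv,(5,110,80),(17,255,255));k=np.zeros_like(m);k[175:260,146:195]=m[175:260,146:195]
v,u=np.nonzero(k);p=ray(d,u*1.,v*1.,.044)[:,:2]*1000;q=np.stack([(p-S)@e,(p-S)@n],1);P=pts(d,u*1.,v*1.)[:,2]*1000
print('e',q[:,0].min(),q[:,0].max(),'n',np.percentile(q[:,1],[1,99]),'z',np.percentile(P,[5,50,95]),'slope',np.polyfit(q[abs(P-44)<6,0],P[abs(P-44)<6],1))
g=cv2.inRange(hsv,(45,120,80),(75,255,255))[230:245,150:168];print('green px',(g>0).sum())
E
```

```text
clock: 23.78
position: [0.7097, 0.0881, 0.1893]
ee_rot: [-3.107, 0.461, 0.001]
force: [0.1, 0.5, 0.2]
width: 0.4
gripper_force: 0.0
{'clock': 23.775, 'position': [0.7097, 0.0881, 0.1893], 'ee_rot': [-3.1072, 0.4614, 0.0007], 'force': [0.0848, 0.4623, 0.231], 'ft_torque': [0.0667, 0.072, 0.0131], 'width': 0.3995, 'gripper_force': 0.0, 'joints': [-0.1627, 0.614, -0.0602, 1.3606, 0.0372, 1.1684, -2.0921]}
e -102.43005759857158 24.598661057109496 n [-22.85712917  25.65140226] z [15.25907331 44.23302532 82.71925006] slope [-5.35894900e-03  4.39648745e+01]
green px 0
```

```bash
python3 -c "
from cell import sign_off
print(sign_off())"
```

```text
the job is handed in; nothing more can be done
None
```

The copper link is fully home under the stud head, lying level and covering the interlock button, and the gripper has let go and moved clear; I handed the job in at about 24 s of the 53 s allowed.

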